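Hang the lift-off door of an observation hive and lap its double doors shut

ROBOT

A 7-joint arm with a two-finger parallel gripper is mounted at the origin on the work surface. World frame = base frame: x ahead of the robot, y to its left, z up, the work surface at z = 0. Lengths are in m, angles in degrees, forces in N, time in s.
With the tool pointing down it reaches from about 0.425 to 0.875 m from the base axis. Payload 4.7 kg.
Tool frame: the origin (TCP) lies between the finger pads; the fingertips stand 22 mm ahead of it and the grasp point (between the pads) lies 3 mm ahead of it; z points along the fingers, y is the line along which they close (so a half turn about z gives the same grasp; the last joint's range is limited). The gripper opens to 87 mm and grips with 3 to 60 N. Pads are 19 mm wide; open, the fingers measure 117 mm over their backs; the gripper's body (75 mm by 190 mm) begins 51 mm behind the grasp point.
Start: joints at [72.829, 18.392, -4.016, 83.108, 1.295, 78.541, -3.26], TCP at [0.201, -0.618, 0.245] pointing down, gripper open.
Joint ranges: [-163.93, 163.93], [-17.29, 119.83], [-79.2, 71.16], [3.27, 140.29], [-89.18, 269.18], [5.43, 117.66], [-154.24, 154.24]. Speed limits (degrees/s): [147.25, 147.25, 180, 180, 180, 180, 180].

INTERFACE

Orientations are given as [roll, pitch, yaw] about the fixed x, y, z axes, in that order (R = Rz(yaw) Ry(pitch) Rx(roll)).
In Python, from cell import env gives the robot as it stands.
- The arm moves only by the tool drive_tool, never from a script. Its argument "moves" is a list of rows, each a list of 3 entries, a list of its own where there are three numbers: the shift along the tool's x, y, z in mm, then the turn, a rotation vector about the tool's x, y, z in rad, then the closure, from 0 (fully open) to 1 (shut). In form: [[[x, y, z], [wx, wy, wz], jaw], ...]. A call has 1 to 12 rows; each row shifts and turns the commanded pose from where the row before left it, along the tool's axes as they then stand; what a row does not reach is not made up. A row lasts 1/12 s, in which the tool goes at most 41.7 mm and 7.16 degrees, less where a joint would pass 70% of its speed; a pose out of reach is approached as far as the arm can. A call with a gripper value outside its range is refused whole. The fingers move at their own pace and stop on an object; "newtons" is the grip in N (left out, the last holds). Time passes only in rows, so rows that do not move let the fingers close. It gives the time, the measured TCP pose, the force, the opening and the grip force at its end, in the units of the state.
- env.get_obs(): the state, without advancing time (a new reading comes with each control period).
- env.read_camera(name): name is "side" or "top" or "wrist"; returns (picture, depth): 480x640x3 uint8, blue, green, red; 480x640 float32, m along the optical axis (not along the pixel's ray), 0 where there is no reading.
- env.get_calibration(name): a dict with "fx", "fy", "cx", "cy" (pixels), "T" (4x4, takes a point from camera to world coordinates). Camera axes: x right, y down, z forward; pixel columns grow to the right and rows downward; lengths in m; the calibration is good to about 2 mm. A picture is of the moment at which its call begins: read the wrist's pose just before it. get_calibration takes no time and is no camera call; for the wrist camera it gives the pose at the moment of the call.
- env.sign_off(): hands the job in; it is judged then, once.
The state is a dict: "time_s": time; "qpos": joint angles; "joint_velocities": joint speeds; "effort": joint torques, N m; "tool_pos": TCP position; "tool_rot": TCP orientation; "force": force on the tool from outside, world axes, zero at the start; "wrist_torque": the same for the moment, N m; "grip_width": finger opening in m; "grasp_force": force on a finger pad.
Only numpy, scipy, OpenCV 4.12 (cv2) and the standard library are available. Lean on these libraries where they do the work, as an engineer would, in place of code of your own. Each camera call takes 0.05 s, during which the arm holds its last target. There are 200 camera calls.

TASK

Take the pale wooden lift-off door out of the rack and hang it on the hive box: lower both its knuckles onto the two brass pins while you hold it, all the way down (do not drop it), so that it hangs open. Then push the dark rebated door fully shut, and last push the hung door fully shut so that its metal flange laps over the dark door's edge. Leave the green mesh panel, and everything else lying about, where it is.

Things in the scene. Friction and masses are not known exactly. Their poses are not given: they have to be found in the camera images.
- hive: Wooden observation hive box, fixed, 130 deep (x) x 250 wide (y) x 180 mm high. Origin: centre of its underside. Its open front looks along its own -x. Both vertical door hinge axes lie at x = -74 mm in its frame, at y = -118 mm (brass pins, for the lift-off door) and y = +118 mm (dark rebated door). The shut doors fill x = -81 to -67 mm, z = 20 to 170 mm.
- pin_low (a point): Foot of the lower brass pin, on the top of its bracket, where the underside of the lower knuckle comes to rest; 38 mm above the table; axes as the hive's. The pin is vertical, 8 mm in diameter for 18 mm and then tapers to a rounded 5 mm nose, 26 mm tall in all.
- pin_high (a point): Foot of the upper brass pin, 132 mm above the table, straight above pin_low; an identical pin and bracket (bracket plate 6 mm thick). Its nose is 158 mm above the table. The lower knuckle cannot pass down over the upper pin: bring the door in from the front or side with its knuckles 30 to 40 mm above their seats, then lower it.
- leaf_centre (a point): Centre of the lift-off door's panel: pale wooden frame, clear pane, 0.24 to 0.38 kg, loose, upright in the rack. 14 thick (x) x 100 wide (y) x 150 mm high (z), knuckles on its -y edge; pinch its top rail across the thickness. Its outer face is -x. Hung and shut, its axes are parallel to the hive's; it opens anticlockwise seen from above (yaw = hive yaw + opening angle) and stays where it is left.
- knuckle_low (a point): Centre of the underside of the lower knuckle's hole, 59 mm from the panel's centre towards its -y edge and 18 mm above the panel's underside; axes as the door's. The knuckle is a vertical tube 17 mm across, 16 mm tall, with a through hole of 10.5 mm. Home when this point is at point pin_low.
- knuckle_high (a point): Centre of the underside of the upper knuckle's hole, 94 mm above knuckle_low; same tube. Home when at point pin_high.
- leaf_edge (a point): Middle of the lift-off door's free edge, half-way up, 109 mm from its knuckle axis. From here a 12 mm wide, 5.5 mm thick aluminium flange goes on along the door's +y, flush with its outer face. A black knob, 14 mm long and wide, stands on the outer face 14 mm back from this edge, 15 mm lower.
- rebated (a joint): Opening angle of the dark rebated door, permanently hinged to the hive at the hive's y = +118 mm: 0 shut, grows as it swings out, to 1.6 rad at most; starts 0.4 to 0.9. Light hinge friction (0.06 N m); stays where it is left.
- rebated_top (a point): Top of the rebated door's panel, 170 mm above the table, 60.5 mm from its hinge axis; moves with it. Panel 14 thick x 150 mm high, from 9 to 112 mm from the axis, then a 12 mm brass tongue of the inner half thickness, which ends up behind the other door's flange. Axes as the hive's when shut; opening turns it clockwise seen from above. 14 mm knob 95 mm from the axis, 80 mm above the table.
- rack: Grey plastic rack, fixed, 135 (x) x 75 (y) mm, base 9 mm thick, two slots along its y at x = -40 and +40 mm, each between two ribs that reach 43 mm above the table. Panels stand upright in the slots on the base. Origin: centre of its underside.
- mesh_centre (a point): Centre of a green framed mesh panel without knuckles, 14 x 100 x 140 mm, its top 149 mm above the table, loose, in the rack's other slot, 80 mm from the door. Not to be used; leave alone.
- pot: Low pot with red cap, 54 mm diameter, 42 mm high, loose, in front of the hive; origin at its base centre.
- mug: White mug, 76 mm diameter, 88 mm high, loose; origin at its base centre.
- flask: Amber bottle with blue cap, 60 mm diameter, 150 mm high, loose; origin at its base centre.
- brush_grip (a point): Bee brush, 200 mm long, lying on the table, loose; point on its handle.
- cage: Flat wooden queen cage 30 x 70 x 14 mm lying on the hive's roof towards its back, loose; origin at its base centre.
- scraper_grip (a point): Scraper (spatula) 190 mm long lying on the table, loose; point on its handle.
Not all that is in view belongs to the job. Leave any blue or turquoise look-alike of the part that bears leaf_centre alone.

How it is judged (in metres and radians):
On the way, in this order (a step that is already met when the one before it is completed fails the run):
1. the lift-off door is lowered home on both pins while still held (horizontal distance between knuckle_low and pin_low below 0.004 m and horizontal distance between knuckle_high and pin_high below 0.004 m and z of knuckle_low in the frame of pin_low below 0.006 m and z of knuckle_high in the frame of pin_high below 0.006 m and contact force between the fingers and leaf above 1 N), for 0.05 s.
2. the dark rebated door is pushed shut while the lift-off door hangs on its pins, still open (horizontal distance between knuckle_low and pin_low below 0.004 m and horizontal distance between knuckle_high and pin_high below 0.004 m and z of knuckle_low in the frame of pin_low below 0.006 m and z of knuckle_high in the frame of pin_high below 0.006 m and value of joint rebated below 0.035 rad and angle between the y axis of leaf_centre and the y axis of hive, either way round above 0.25 rad), for 0.2 s.
At the end, for the whole second after the job is handed in: Both knuckles sit on their pins (within 4 mm sideways, 6 mm in height), the rebated door is shut within 0.035 rad, the lift-off door is shut within 0.07 rad (its slight sag included), its free edge within 6 mm outward of its shut place, lapping the rebated door; both at rest (horizontal distance between knuckle_low and pin_low below 0.004 m and horizontal distance between knuckle_high and pin_high below 0.004 m and z of knuckle_low in the frame of pin_low below 0.006 m and z of knuckle_high in the frame of pin_high below 0.006 m and value of joint rebated below 0.035 rad and angle between the y axis of leaf_centre and the y axis of hive, either way round below 0.07 rad and x of leaf_edge in the frame of hive between -0.08 and -0.066 m and linear speed of leaf below 0.02 m/s and velocity of joint rebated below 0.05 rad/s); the robot touches nothing.
It fails at once if the green mesh panel is shifted or taken (more than 25 mm) (distance of mesh_centre from where it was at the start of the episode above 0.025 m).
It fails at once if one of the things lying about (pot, mug, flask, brush, cage, scraper) is shifted more than 25 mm (distance of any of pot, mug, flask, brush_grip, cage, scraper_grip from where it was at the start of the episode above 0.025 m).
It fails at once if the flask or the mug is tipped over (angle between any of flask, mug's own z axis and vertical above 0.5 rad).
It also fails if it takes over 72 s, if anything falls off the work surface, if the arm or the gripper's body presses on something with over 40 N, if the wrist force passes 120 N, or if a joint passes its speed limit or range.

## Working session

There is one attempt and no reset: what is moved stays moved. The work goes in short steps, Python scripts to look and compute and a tool call to move; the robot and the scene stay as the last step left them, time stands still between calls to the robot, and variables do not carry over. Pictures are saved under pics/ and viewed, at most 10 in all, crops included, and the job is handed in when it is done.

Besides the shell and the picture viewer there is one more tool, called after "Request:" as a command line: name --argument value ..., lists and objects as JSON in quotes. drive_tool: Moves the arm, as the interface text tells. Its arguments: {"type":"object","properties":{"moves":{"type":"array"},"newtons":{"type":"number"}},"required":["moves"]}

```bash
mkdir -p pics; ls; cat > h.py <<'E'
import numpy as np, cv2
from cell import env
def snap(n,f):
    im,d=env.read_camera(n); c=env.get_calibration(n)
    cv2.imwrite(f'pics/{f}.png',im); np.savez(f'pics/{f}.npz',im=im,d=d,T=np.array(c['T']),k=[c['fx'],c['fy'],c['cx'],c['cy']])
def load(f):
    z=np.load(f'pics/{f}.npz'); return z['im'],z['d'],z['T'],z['k']
def cloud(f):
    im,d,T,k=load(f); v,u=np.mgrid[:480,:640]
    P=np.stack([(u-k[2])/k[0]*d,(v-k[3])/k[1]*d,d],-1)@T[:3,:3].T+T[:3,3]
    P[d<=0]=np.nan; return im,P
E
python3 - <<'E'
from h import *
snap('side','side0');snap('top','top0')
print(env.get_obs())
for n in('side','top'):print(env.get_calibration(n))
E
```

```text
pics
{'time_s': 0.1, 'qpos': array([72.82770574, 18.43479502, -4.01465411, 83.16666764,  1.29630094,
       78.54378785, -3.25864861]), 'joint_velocities': array([-0.05953779, -0.10556249, -0.00284837, -0.02656567,  0.04655888,
       -0.01615627, -0.06054106]), 'effort': array([ 2.60612687e-04, -4.92572522e+01, -4.05657962e-01, -3.13396239e+01,
       -6.41447143e-02,  3.95186828e-02,  9.71334339e-05]), 'tool_pos': array([ 0.20044132, -0.61783414,  0.24358187]), 'tool_rot': array([-1.79900053e+02,  7.11085473e-03,  1.79826458e+01]), 'force': array([-0.07900661,  0.07144577,  0.44177615]), 'wrist_torque': array([-0.00799354, -0.04405828,  0.0112493 ]), 'grasp_force': 0.0, 'grip_width': 0.08698024048266709}
{'fx': 482.21402505754736, 'fy': 482.21402505754736, 'cx': 320.4643898166244, 'cy': 233.82912558909962, 'T': array([[ 0.98965167, -0.11658599,  0.08364977,  0.41893286],
       [-0.14294576, -0.7502797 ,  0.6454819 , -0.89564291],
       [-0.01249342, -0.65075962, -0.75918103,  1.13684213],
       [ 0.        ,  0.        ,  0.        ,  1.        ]])}
{'fx': 468.70669059785206, 'fy': 468.70669059785206, 'cx': 320.1158385854465, 'cy': 231.91173850251167, 'T': array([[-0.01774936, -0.99683295,  0.07751791,  0.46273563],
       [-0.99975094,  0.01664527, -0.01486608, -0.03676315],
       [ 0.0135287 , -0.07776247, -0.99688012,  1.24419256],
       [ 0.        ,  0.        ,  0.        ,  1.        ]])}
```

View pics/side0.png

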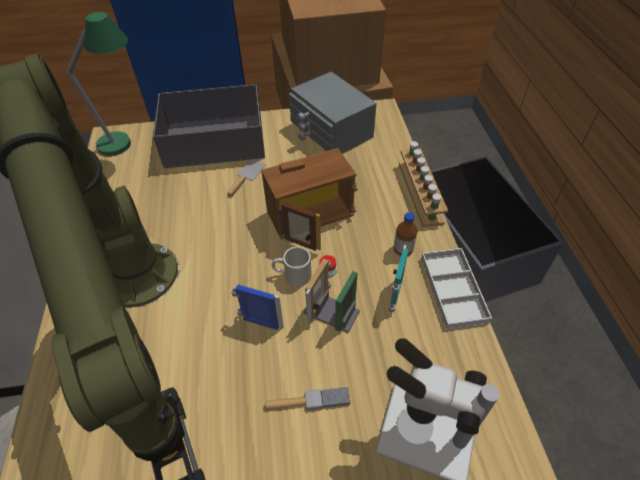

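View pics/top0.png

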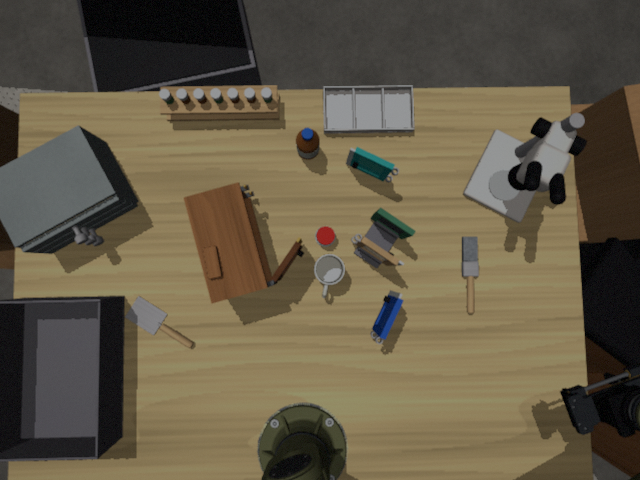

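The top view shows the hive at (230,240) and the rack at (380,240), with three similar doors: pale wood at (380,250), blue at (387,317) and turquoise at (372,165). The pale wood one in the rack fits the description. I'll confirm it in an enlarged crop and measure.

```bash
python3 - <<'E'
from h import *
im,d,T,k=load('top0'); a=cv2.resize(im[170:310,180:420],None,fx=3.2,fy=3.2,interpolation=cv2.INTER_CUBIC)
cv2.imwrite('pics/c1.png',a)
im,d,T,k=load('side0'); a=cv2.resize(im[150:340,220:420],None,fx=3.1,fy=3.1,interpolation=cv2.INTER_CUBIC)
cv2.imwrite('pics/c2.png',a)
im,P=cloud('top0')
# points by height band
def rect(m,name):
    q=P[m][:,:2].astype(np.float32); (c,s,a)=cv2.minAreaRect(q*1000); print(name,len(q),np.round(c,1),np.round(s,1),round(a,1),'z',np.round(np.nanmedian(P[m][:,2]),4))
v,u=np.mgrid[:480,:640]
z=P[...,2]
B=lambda u0,u1,v0,v1:(u>=u0)&(u<=u1)&(v>=v0)&(v<=v1)
rect(B(180,275,180,305)&(z>.172)&(z<.186),'roof')
rect(B(265,310,235,290)&(z>.155)&(z<.175),'reb')
rect(B(350,412,228,268)&(z>.14),'leaf')
rect(B(365,418,203,240)&(z>.14),'mesh')
rect(B(310,345,225,250)&(z>.03),'pot');rect(B(312,347,252,300)&(z>.07),'mug')
rect(B(240,262,185,203)&(z>.09),'pinupper')
E
```

```text
roof 5909 [530.4 152.8] [250.6 152.2] 14.9 z 0.1807
reb 302 [480.3  28.9] [ 24.  130.3] 49.6 z 0.1704
leaf 365 [ 506.5 -208.4] [ 84.  134.8] 8.7 z 0.1582
mesh 298 [ 541.3 -212.7] [100.2  87.6] 55.4 z 0.1493
pot 269 [548.3 -68.4] [43.9 46.3] 88.9 z 0.0427
mug 197 [454.7 -68.4] [73.4 94.1] 46.2 z 0.0863
pinupper 98 [639.5 122.6] [48.9 22.3] 11.4 z 0.1754
```

View pics/c1.png

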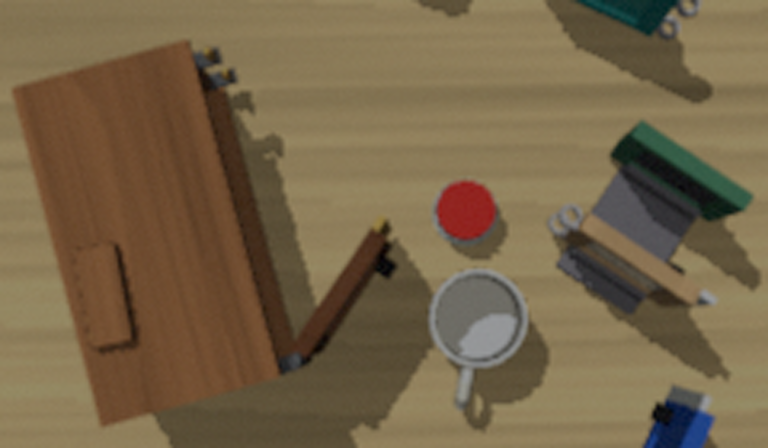

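View pics/c2.png

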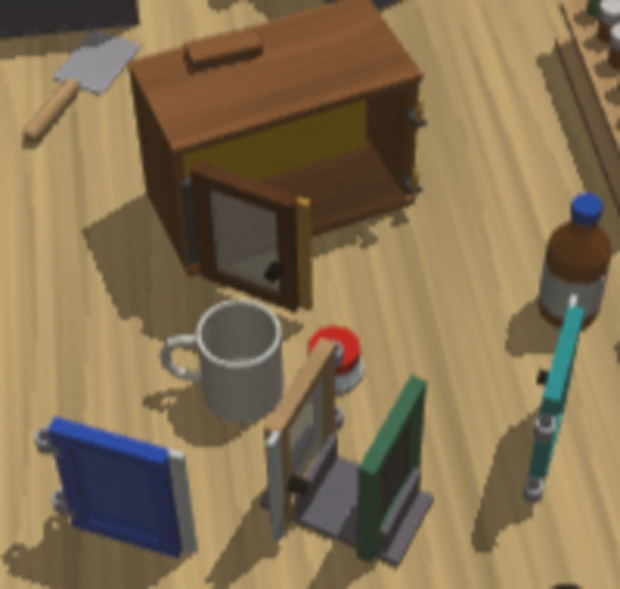

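The crops confirm it. The pale wooden door stands in the rack's near slot, with its knuckles at c1 (565,218), flange at (705,298), and the green mesh beside it at (680,170). The pins are at (210,60) and (222,77), and the dark door spans (290,360)–(380,225). Next I'll fit the poses.

```bash
python3 - <<'E'
from h import *
im,P=cloud('top0'); v,u=np.mgrid[:480,:640]; z=P[...,2]
B=lambda u0,u1,v0,v1:(u>=u0)&(u<=u1)&(v>=v0)&(v<=v1)
def rect(m,name):
    n,l,s,_=cv2.connectedComponentsWithStats(m.astype(np.uint8),connectivity=4); m=l==1+np.argmax(s[1:,4])
    q=P[m][:,:2].astype(np.float32); c,s,a=cv2.minAreaRect(q*1000); 
    ev,V=np.linalg.eigh(np.cov(q.T)); w=V[:,1]; print(name,len(q),'c',np.round(c,1),'mean',np.round(q.mean(0)*1000,1),np.round(s,1),'a',round(a,1),'pca',np.round(np.degrees(np.arctan2(w[1],w[0]))%180,1),'z',np.round(np.median(P[m][:,2]),4))
rect(B(180,275,180,305)&(z>.178)&(z<.184),'roof')
rect(B(265,310,235,290)&(z>.166)&(z<.173),'reb')
rect(B(355,412,228,268)&(z>.154)&(z<.162),'leaf')
rect(B(365,418,203,240)&(z>.145)&(z<.153),'mesh')
im,P=cloud('side0');z=P[...,2]
rect(B(255,362,140,190)&(z>.178)&(z<.184),'roofS')
rect(B(280,325,195,250)&(z>.166)&(z<.173),'rebS')
rect(B(300,335,255,300)&(z>.154)&(z<.162),'leafS')
rect(B(335,360,268,310)&(z>.145)&(z<.153),'meshS')
E
```

```text
roof 5131 c [527.7 163.1] mean [529.6 160.6] [250.5 130.9] a 14.9 pca 16.4 z 0.1808
reb 254 c [486.7  23.3] mean [484.2  25.4] [ 14.1 115.1] a 55.1 pca 145.9 z 0.1703
leaf 257 c [ 499.8 -195.4] mean [ 502.3 -192.2] [107.9  14.3] a 54.9 pca 56.0 z 0.1588
mesh 247 c [ 571.  -233.2] mean [ 570.7 -233.3] [100.3  14.8] a 54.7 pca 55.1 z 0.1492
roofS 1732 c [523.3 162.3] mean [528.9 160.2] [250.9 135.4] a 15.0 pca 13.0 z 0.1803
rebS 155 c [484.1  22.7] mean [481.9  23.4] [ 18.7 111.5] a 53.7 pca 145.7 z 0.1694
leafS 207 c [ 494.5 -196.2] mean [ 495.6 -196. ] [111.4  15.5] a 55.3 pca 55.6 z 0.1584
meshS 187 c [ 567.4 -231.8] mean [ 566.5 -233.8] [101.7  14.9] a 54.9 pca 54.8 z 0.1482
```

Request:
drive_tool --moves '[[[0,0,-10],[0,0,-0.107],0],[[0,0,-10],[0,0,-0.107],0],[[0,0,-10],[0,0,-0.107],0],[[0,0,-10],[0,0,-0.107],0],[[0,0,-10],[0,0,-0.107],0],[[0,0,-10],[0,0,-0.107],0],[[30,0,0],[0,0,0],0],[[30,0,0],[0,0,0],0],[[30,0,0],[0,0,0],0],[[30,0,0],[0,0,0],0],[[30,0,0],[0,0,0],0],[[30,0,0],[0,0,0],0]]'

```text
time_s: 1.1
tool_pos: [0.3049, -0.4698, 0.3041]
tool_rot: [-180.0, -0.0, 54.8]
force: [0.3, -0.0, 0.2]
grip_width: 0.0872
grasp_force: 0.0
```

Request:
drive_tool --moves '[[[30,0,0],[0,0,0],0],[[30,0,0],[0,0,0],0],[[30,0,0],[0,0,0],0],[[30,0,0],[0,0,0],0],[[30,0,0],[0,0,0],0],[[30,0,0],[0,0,0],0],[[30,0,0],[0,0,0],0],[[30,0,0],[0,0,0],0],[[30,0,0],[0,0,0],0],[[0,0,0],[0,0,0],0]]'

```text
time_s: 1.93
tool_pos: [0.4639, -0.2436, 0.3045]
tool_rot: [-180.0, -0.2, 55.4]
force: [0.1, 0.8, 0.4]
grip_width: 0.0869
grasp_force: 0.0
```

```bash
python3 - <<'E'
from h import *
o=env.get_obs();print(o['tool_pos'],o['tool_rot'],o['qpos'])
snap('wrist','w1');snap('top','top1')
im,P=cloud('w1');z=P[...,2];R=load('w1')[2];print(R.round(3))
m=(z>.154)&(z<.164);n,l,s,cc=cv2.connectedComponentsWithStats(m.astype(np.uint8))
for i in range(1,n):
    if s[i,4]>200:
        q=P[l==i][:,:2].astype(np.float32)*1000;print(s[i],cv2.minAreaRect(q))
E
```

```text
[ 0.46389457 -0.24359651  0.30449997] [-179.9837939    -0.20949167   55.35201436] [ 52.22676613   2.9470732  -28.1867481   94.70836378   1.19239577
  82.67258177 -10.72797342]
[[ 0.821 -0.551 -0.152  0.503]
 [-0.571 -0.792 -0.217 -0.187]
 [-0.001  0.265 -0.964  0.444]
 [ 0.     0.     0.     1.   ]]
[ 310   51   23  173 3501] ((493.6577453613281, -200.47413635253906), (111.6783447265625, 14.006763458251953), 54.77854919433594)
```

View pics/w1.png

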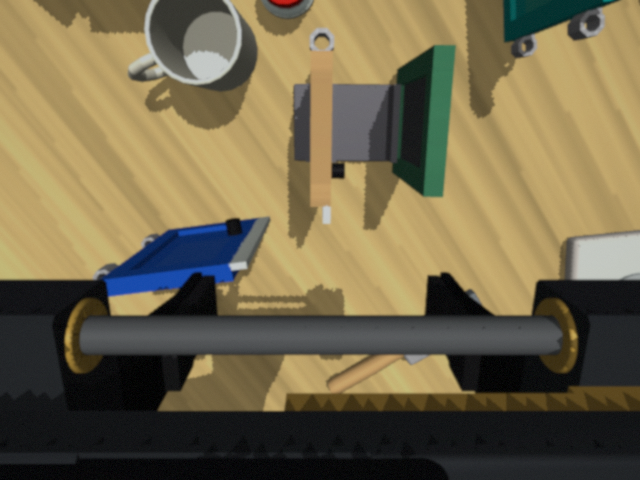

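Top view of the pale door from the wrist: the top rail runs from (321,52) to (318,207), with the knuckle at (321,40), the flange tip at (327,215) and the black knob at (338,170). I'll go down onto the rail centre.

Request:
drive_tool --moves '[[[20,0,0],[0,0,0.01],0],[[20,0,0],[0,0,0],0],[[18,0,0],[0,0,0],0],[[0,0,25],[0,0,0],0],[[0,0,25],[0,0,0],0],[[0,0,25],[0,0,0],0],[[0,0,25],[0,0,0],0],[[0,0,25],[0,0,0],0],[[0,0,15],[0,0,0],0],[[0,0,10],[0,0,0],0],[[0,0,0],[0,0,0],0],[[0,0,0],[0,0,0],0]]' --newtons 40

```text
time_s: 3.03
tool_pos: [0.4937, -0.2045, 0.1546]
tool_rot: [-180.0, 0.0, 54.1]
force: [0.0, -0.2, -0.0]
grip_width: 0.0866
grasp_force: 0.0
```

Request:
drive_tool --moves '[[[0,0,0],[0,0,0],1],[[0,0,0],[0,0,0],1],[[0,0,0],[0,0,0],1],[[0,0,0],[0,0,0],1],[[0,0,0],[0,0,0],1],[[0,0,0],[0,0,0],1],[[0,0,0],[0,0,0],1],[[0,0,0],[0,0,0],1],[[0,0,0],[0,0,0],1]]'

```text
time_s: 3.78
tool_pos: [0.494, -0.2036, 0.1545]
tool_rot: [-180.0, 0.0, 54.2]
force: [-0.1, 1.4, -0.0]
grip_width: 0.0348
grasp_force: 0.0
```

Request:
drive_tool --moves '[[[4,-1,0],[0,0,-0.01],0.6],[[4,-1,0],[0,0,0],0.6],[[0,0,0],[0,0,0],0.6],[[0,0,0],[0,0,0],1],[[0,0,0],[0,0,0],1],[[0,0,0],[0,0,0],1],[[0,0,0],[0,0,0],1],[[0,0,0],[0,0,0],1],[[0,0,0],[0,0,0],1],[[0,0,0],[0,0,0],1],[[0,0,0],[0,0,0],1],[[0,0,0],[0,0,0],1]]'

```text
time_s: 4.78
tool_pos: [0.497, -0.196, 0.1545]
tool_rot: [180.0, 0.0, 54.8]
force: [0.4, -0.5, 0.6]
grip_width: 0.0142
grasp_force: 40.0
```

Request:
drive_tool --moves '[[[0,0,-5],[0,0,0],1],[[0,0,-10],[0,0,0],1],[[0,0,-15],[0,0,0],1],[[0,0,-20],[0,0,0],1],[[0,0,-20],[0,0,0],1],[[0,0,-20],[0,0,0],1],[[0,0,-15],[0,0,0],1],[[0,0,-5],[0,0,0],1],[[0,0,0],[0,0,0],1],[[0,0,0],[0,0,0],1]]'

```text
time_s: 5.62
tool_pos: [0.4967, -0.1957, 0.2641]
tool_rot: [-180.0, 0.0, 54.8]
force: [0.1, 0.7, -3.3]
grip_width: 0.0142
grasp_force: 40.0
```

```bash
python3 - <<'E'
from h import *
o=env.get_obs();print(o['tool_pos'],o['tool_rot'],o['grip_width'],o['wrist_torque'])
snap('wrist','w2');snap('top','top2');snap('side','side2')
a=[cv2.imread(f'pics/{n}2.png') for n in('w','side')]
cv2.imwrite('pics/m2.png',cv2.resize(np.hstack([a[0],a[1]]),(800,300)))
im,P=cloud('w2');T=o['tool_pos'];psi=np.radians(o['tool_rot'][2]);ex=np.array([np.cos(psi),np.sin(psi),0]);ey=np.array([np.sin(psi),-np.cos(psi),0])
D=(P-T)@np.stack([ex,ey,[0,0,-1]]).T*1000
# slab around the door
print(im.shape)
for b in range(-30,90,10):
    m=(D[...,2]>b)&(D[...,2]<b+10)&(abs(D[...,1])<15)&(D[...,0]>20)&(D[...,0]<80)
    if m.sum():print(b,m.sum(),D[m].min(0).round(1),D[m].max(0).round(1))
E
```

```text
[ 0.49667245 -0.19574484  0.26406476] [-1.79958828e+02  1.78425030e-02  5.47663833e+01] 0.014155381534026073 [-1.24965418e-02 -2.90009631e-02  5.17523944e-05]
(480, 640, 3)
-10 4308 [20.  -7.8 -5.7] [54.9  6.3 -0.1]
0 153 [54.4 -7.8  0.1] [54.8  6.2  9.7]
10 1129 [54.4 -9.  10.1] [71.8  7.2 20. ]
20 232 [54.5 -8.3 20. ] [71.8  7.3 30. ]
30 47 [54.5 -6.2 30.2] [65.6  6.  38.1]
40 5 [54.5  4.9 41.1] [54.6  5.9 47.1]
80 11 [54.4 -3.8 82.9] [54.6  1.4 85.2]
```

View pics/w2.png

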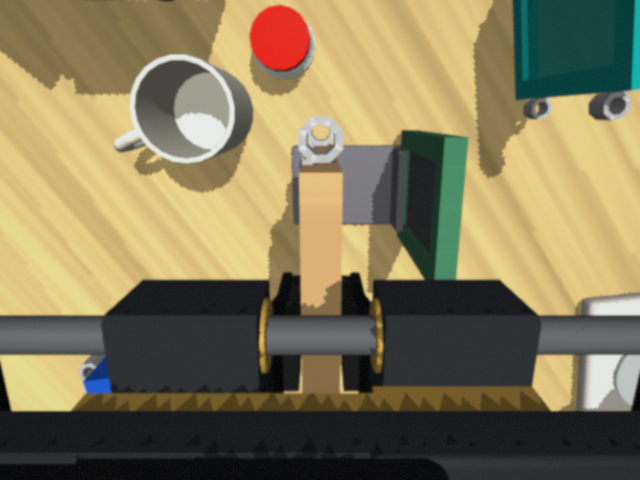

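Request:
drive_tool --moves '[[[10,0,0],[0,0,0],1],[[20,0,0],[0,0,0],1],[[25,0,0],[0,0,0],1],[[30,0,0],[0,0,0],1],[[30,0,0],[0,0,0],1],[[30,0,0],[0,0,0],1],[[30,0,0],[0,0,0],1],[[30,0,0],[0,0,0],1],[[22,0,0],[0,0,0],1],[[15,-2,0],[0,0,0],1],[[10,0,0],[0,0,0],1],[[0,0,0],[0,0,0],1]]'

```text
time_s: 6.77
tool_pos: [0.6413, 0.0148, 0.2637]
tool_rot: [-179.9, -0.1, 55.0]
force: [-0.5, 0.1, -3.3]
grip_width: 0.0136
grasp_force: 40.0
```

Request:
drive_tool --moves '[[[0,0,10],[0,0,0],1],[[0,0,15],[0,0,0],1],[[0,0,15],[0,0,0],1],[[0,0,12],[0,0,0],1],[[0,0,8],[0,0,0],1],[[0,0,0],[0,0,0],1],[[0,0,0],[0,0,0],1],[[0,0,0],[0,0,0],1]]'

```text
time_s: 7.43
tool_pos: [0.6412, 0.0109, 0.2054]
tool_rot: [179.9, -0.0, 54.7]
force: [0.0, 0.3, -3.5]
grip_width: 0.0138
grasp_force: 40.0
```

```bash
cat > w.py <<'E'
from h import *
import sys
n=sys.argv[1]
o=env.get_obs();print(o['tool_pos'],o['tool_rot'],o['force'],o['qpos'].round(1))
snap('wrist',n)
im,P=cloud(n);T=o['tool_pos'];psi=np.radians(o['tool_rot'][2]);ex=np.array([np.cos(psi),np.sin(psi),0]);ey=np.array([np.sin(psi),-np.cos(psi),0])
D=(P-T)@np.stack([ex,ey,[0,0,-1]]).T*1000
np.save(f'pics/{n}_D.npy',D)
E
python3 w.py w3
```

```text
[0.64124129 0.01089369 0.20540561] [ 1.79930231e+02 -4.07457747e-02  5.47421283e+01] [ 4.05968973e-05  2.79070269e-01 -3.51576589e+00] [ 26.2  22.7 -38.2  86.5  14.3  75.7 -48.6]
```

View pics/w3.png

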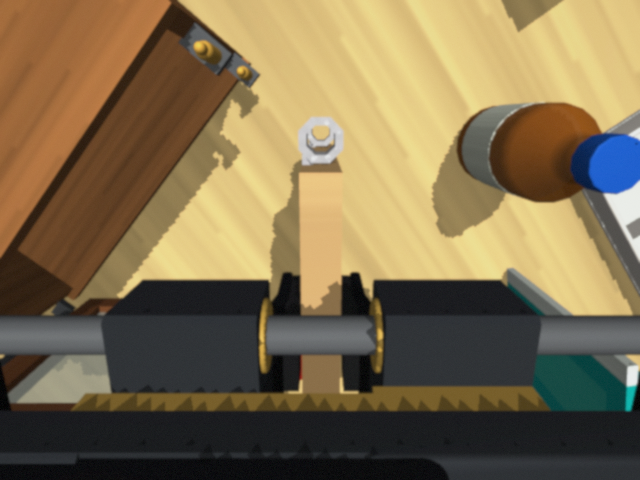

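The pins are in view: upper nose at (205,48), lower at (243,71), and the knuckle hole at (321,138). I'll measure both in tool axes.

```bash
cat > pin.py <<'E'
from h import *
import sys
n,u0,u1,v0,v1=sys.argv[1],*map(int,sys.argv[2:6])
D=np.load(f'pics/{n}_D.npy');im,P=cloud(n);z=P[...,2]
hsv=cv2.cvtColor(im,cv2.COLOR_BGR2HSV)
v,u=np.mgrid[:480,:640];B=(u>=u0)&(u<=u1)&(v>=v0)&(v<=v1)
for lo,hi in((.138,.160),(.145,.160),(.152,.161),(.043,.066),(.05,.066),(.057,.067)):
    m=B&(z>lo)&(z<hi)&(hsv[...,1]>130)
    if m.sum():q=D[m];print(lo,m.sum(),'pix',u[m].mean().round(1),v[m].mean().round(1),'mid',((q.min(0)+q.max(0))/2).round(1),'mean',q.mean(0).round(1),'ext',np.ptp(q,axis=0).round(1))
m=(D[...,2]>9)&(D[...,2]<24)&(abs(D[...,1])<14)&(D[...,0]>50)&(D[...,0]<80);t=m&(D[...,0]>55.5)
q=D[t];print('knuckle',q.min(0).round(1),q.max(0).round(1))
y=q[q[:,0]>59];print(y[:,1].min(),y[:,1].max())
E
python3 pin.py w3 190 270 35 90
```

```text
0.138 380 pix 206.2 51.0 mid [ 99.8 -50.   57.2] mean [ 99.3 -49.2  55. ] ext [ 7.5  6.4 20.5]
0.145 314 pix 204.4 50.0 mid [ 99.8 -50.   53.6] mean [ 99.5 -49.5  53.1] ext [ 7.4  6.4 13.4]
0.152 143 pix 200.2 48.1 mid [ 99.8 -50.2  50.1] mean [ 99.7 -50.2  49.3] ext [4.7 4.8 6.4]
0.043 167 pix 241.2 68.3 mid [109.7 -57.4 151.4] mean [102.  -51.  148.9] ext [27.2 21.2 21. ]
0.05 142 pix 240.9 68.5 mid [108.8 -56.4 148.2] mean [101.7 -50.9 147.1] ext [25.5 19.2 14.5]
0.057 75 pix 238.6 67.4 mid [108.8 -56.2 143.3] mean [102.  -51.7 143.5] ext [23.  16.6  9.8]
knuckle [55.5 -8.6 15.7] [72.2  7.6 24. ]
-8.63131441529374 7.59004052390421
```

Request:
drive_tool --moves '[[[5,-7,0],[0,0,0],1],[[7,-9.5,0],[0,0,0],1],[[7,-9.5,0],[0,0,0],1],[[7,-9.5,0],[0,0,0],1],[[6,-8,0],[0,0,0],1],[[4,-6,0],[0,0,0],1],[[0,0,0],[0,0,0],1],[[0,0,0],[0,0,0],1],[[0,0,0],[0,0,0],1],[[0,0,0],[0,0,0],1]]'

```text
time_s: 8.32
tool_pos: [0.6211, 0.0689, 0.2043]
tool_rot: [-180.0, -0.0, 54.7]
force: [0.5, 1.0, -3.3]
grip_width: 0.0139
grasp_force: 40.0
```

```bash
python3 w.py w4; python3 pin.py w4 290 350 100 170; python3 -c "
from h import *
im=load('w4')[0];cv2.imwrite('pics/c4.png',cv2.resize(im[70:230,240:400],None,fx=3.7,fy=3.7,interpolation=cv2.INTER_CUBIC))"
```

```text
[0.62113207 0.06888486 0.20433939] [-1.79966610e+02 -4.55230468e-03  5.47377483e+01] [ 0.46265061  0.97989376 -3.26848178] [ 22.8  21.1 -39.8  88.9  13.7  75.  -53.9]
0.138 216 pix 319.5 134.3 mid [64.2 -0.8 53.9] mean [64.5 -0.9 51.4] ext [ 6.6  6.8 16. ]
0.145 215 pix 319.4 134.3 mid [64.2 -0.8 51.9] mean [64.4 -0.9 51.3] ext [ 6.6  6.8 11.9]
0.152 106 pix 319.0 135.4 mid [64.  -1.1 48.5] mean [64.1 -1.  47.8] ext [4.7 4.4 5.2]
knuckle [ 55.6 -13.9  16.3] [79.7  7.6 24. ]
-13.893460733939534 7.559704277357377
```

View pics/c4.png

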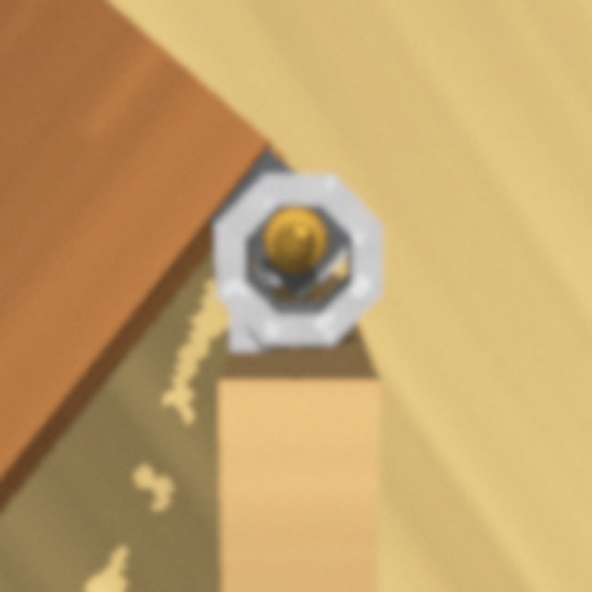

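The upper pin nose shows through the knuckle hole, within 0.6 mm of its centre. I'll lower it.

Request:
drive_tool --moves '[[[0.4,-0.4,3],[0,0,0],1],[[0,0,4],[0,0,0],1],[[0,0,4],[0,0,0],1],[[0,0,4],[0,0,0],1],[[0,0,3],[0,0,0],1],[[0,0,3],[0,0,0],1],[[0,0,3],[0,0,0],1],[[0,0,2],[0,0,0],1],[[0,0,0],[0,0,0],1]]'

```text
time_s: 9.12
tool_pos: [0.6207, 0.0695, 0.1779]
tool_rot: [-180.0, 0.0, 54.8]
force: [-0.4, -0.1, -4.0]
grip_width: 0.0135
grasp_force: 40.0
```

Force hasn't changed, so both pins are entering. I'll continue down gently.

Request:
drive_tool --moves '[[[0,0,2],[0,0,0],1],[[0,0,2],[0,0,0],1],[[0,0,2],[0,0,0],1],[[0,0,2],[0,0,0],1],[[0,0,1.5],[0,0,0],1],[[0,0,1],[0,0,0],1],[[0,0,0.5],[0,0,0],1],[[0,0,0],[0,0,0],1],[[0,0,0],[0,0,0],1]]'

```text
time_s: 9.87
tool_pos: [0.6211, 0.0696, 0.1676]
tool_rot: [180.0, -0.0, 54.8]
force: [0.1, -1.0, -3.1]
grip_width: 0.0139
grasp_force: 40.0
```

Request:
drive_tool --moves '[[[0,0,1],[0,0,0],1],[[0,0,1],[0,0,0],1],[[0,0,0.5],[0,0,0],1],[[0,0,0.5],[0,0,0],1],[[0,0,0],[0,0,0],1],[[0,0,0],[0,0,0],1],[[0,0,0],[0,0,0],1]]'

```text
time_s: 10.45
tool_pos: [0.6213, 0.0695, 0.1653]
tool_rot: [180.0, -0.0, 54.8]
force: [-2.2, -1.9, 3.6]
grip_width: 0.0136
grasp_force: 40.0
```

Seated: the vertical force jumped 7 N. I'll release partly and rise.

Request:
drive_tool --moves '[[[0,0,0],[0,0,0],0.6],[[0,0,0],[0,0,0],0.6],[[0,0,0],[0,0,0],0.6],[[0,0,0],[0,0,0],0.6],[[0,0,0],[0,0,0],0.6],[[0,0,-10],[0,0,0],0.6],[[0,0,-20],[0,0,0],0.6],[[0,0,-30],[0,0,0],0.6],[[0,0,-30],[0,0,0],0.6],[[0,0,-20],[0,0,0],1],[[0,0,0],[0,0,0],1],[[0,0,0],[0,0,0],1]]'

```text
time_s: 11.45
tool_pos: [0.6218, 0.07, 0.2766]
tool_rot: [179.8, -0.1, 54.8]
force: [-0.3, 1.1, -0.6]
grip_width: 0.0218
grasp_force: 0.0
```

```bash
python3 - <<'E'
from h import *
snap('top','top5');snap('side','side5');snap('wrist','w5');o=env.get_obs();print(o['tool_pos'],o['grip_width'])
v,u=np.mgrid[:480,:640]
for n in('w5','top5','side5'):
    im,P=cloud(n);z=P[...,2]
    m=(z>.163)&(z<.174)&(P[...,0]>.4)&(P[...,0]<.72)&(P[...,1]>-.12)&(P[...,1]<.16)
    c,l,s,cc=cv2.connectedComponentsWithStats(m.astype(np.uint8))
    for i in range(1,c):
        if s[i,4]>50:
            r=cv2.minAreaRect(P[l==i][:,:2].astype(np.float32)*1000);print(n,s[i],np.round(r[0],1),np.round(r[1],1),round(r[2],1),np.median(z[l==i]).round(4))
cv2.imwrite('pics/m5.png',np.hstack([cv2.resize(cv2.imread('pics/top5.png')[130:330,180:420],(400,333)),cv2.resize(cv2.imread('pics/side5.png')[140:340,220:420],(400,333))]))
E
```

```text
[0.6203838  0.06934031 0.27326383] 0.011140313098562466
w5 [ 309  150   25  165 3751] [621.2  70.4] [103.4  14. ] 55.1 0.1677
side5 [337 181  19  28 151] [617.7  67.3] [113.9  17.6] 54.1 0.1679
side5 [281 202  39  16 201] [482.1  23.7] [ 16.8 115.6] 55.8 0.1689
```

View pics/m5.png

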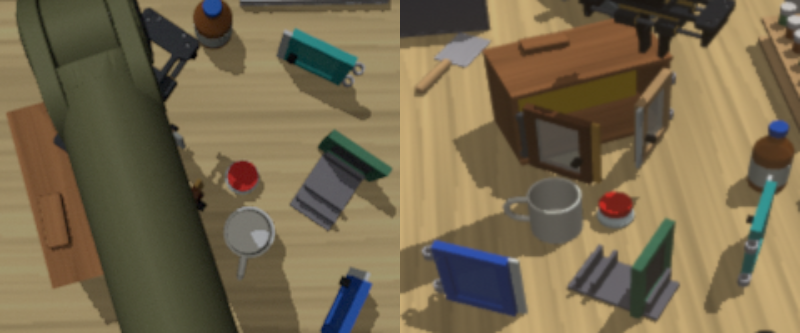

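The door hangs on both pins, about 40° open. The pot, mug and mesh panel haven't moved. Now I'll go in front of the dark door.

Request:
drive_tool --moves '[[[0,0,0],[0,0,-0.109],1],[[0,0,0],[0,0,-0.109],1],[[0,0,0],[0,0,-0.109],1],[[0,0,0],[0,0,-0.109],1],[[0,0,0],[0,0,-0.109],1],[[0,0,0],[0,0,-0.109],1],[[0,0,0],[0,0,-0.109],1],[[0,0,0],[0,0,-0.109],1],[[-24,-30,0],[0,0,0],1],[[-24,-36,0],[0,0,0],1],[[-24,-36,0],[0,0,0],1],[[0,-11,0],[0,0,0],1]]'

```text
time_s: 12.6
tool_pos: [0.5286, -0.034, 0.2724]
tool_rot: [-179.6, 0.1, 104.2]
force: [1.2, -1.3, -0.6]
grip_width: 0.0006
grasp_force: 0.0
```

Request:
drive_tool --moves '[[[0,0,0],[0,0,0],1],[[0,0,0],[0,0,0],1]]'

```text
time_s: 12.77
tool_pos: [0.5316, -0.0268, 0.2739]
tool_rot: [-180.0, 0.0, 104.6]
force: [0.9, 0.5, -0.1]
grip_width: 0.0008
grasp_force: 0.0
```

```bash
cat > hv.py <<'E'
from h import *
o=env.get_obs();p=o['tool_pos']*1000;a=np.radians(104.9);R=np.array([[np.cos(a),-np.sin(a)],[np.sin(a),np.cos(a)]])
print('hive xy',(R.T@(p[:2]-[657.9,121.3])+[-74,-118]).round(1),'z',p[2].round(1),o['tool_rot'].round(2),'F hive',(R.T@o['force'][:2]).round(2),o['force'][2].round(2),'q',o['qpos'].round(0))
E
python3 hv.py
```

```text
hive xy [-184.7   42.1] z 273.9 [-1.7995e+02  1.0000e-02  1.0464e+02] F hive [ 0.29 -1.  ] -0.1 q [ 45.   7. -48.  96.   5.  80.  11.]
```

Request:
drive_tool --moves '[[[-8,-3,10],[0,0,0],1],[[0,0,20],[0,0,0],1],[[0,0,25],[0,0,0],1],[[0,0,25],[0,0,0],1],[[0,0,20],[0,0,0],1],[[0,0,15],[0,0,0],1],[[0,0,5],[0,0,0],1],[[0,0,0],[0,0,0],1],[[0,0,0],[0,0,0],1]]'

```text
time_s: 13.52
tool_pos: [0.5318, -0.0341, 0.1545]
tool_rot: [180.0, -0.1, 104.8]
force: [-0.1, -0.2, 0.0]
grip_width: 0.0006
grasp_force: 0.0
```

Request:
drive_tool --moves '[[[5,0,0],[0,0,0],1],[[8,0,0],[0,0,0],1],[[8,0,0],[0,0,0],1],[[8,0,0],[0,0,0],1],[[8,0,0],[0,0,0],1],[[8,0,0],[0,0,0],1],[[8,0,0],[0,0,0],1],[[8,0,0],[0,0,0],1],[[8,0,0],[0,0,0],1],[[8,0,0],[0,0,0],1],[[5,0,0],[0,0,0],1],[[0,0,0],[0,0,0],1]]'

```text
time_s: 14.52
tool_pos: [0.5363, 0.0381, 0.1589]
tool_rot: [176.6, 0.8, 104.2]
force: [80.0, -9.9, -53.1]
grip_width: 0.0009
grasp_force: 42.8
```

```bash
python3 hv.py
```

```text
hive xy [-123.1   20.9] z 158.9 [176.57   0.83 104.22] F hive [-30.1  -74.75] -53.07 q [ 39.  10. -50. 107.   9.  63.  -0.]
```

Unexpected 96 N load. I'll look before moving.

```bash
python3 - <<'E'
from h import *
snap('side','side6');snap('wrist','w6');o=env.get_obs();print(o['force'],o['tool_pos'])
cv2.imwrite('pics/m6.png',np.hstack([cv2.resize(cv2.imread('pics/side6.png')[130:290,230:390],(460,460),interpolation=cv2.INTER_CUBIC),cv2.resize(cv2.imread('pics/w6.png')[:,120:480],(340,460))]))
E
```

```text
[ 78.87336066  -8.61933855 -53.09790935] [0.53622056 0.03813332 0.15904123]
```

View pics/m6.png

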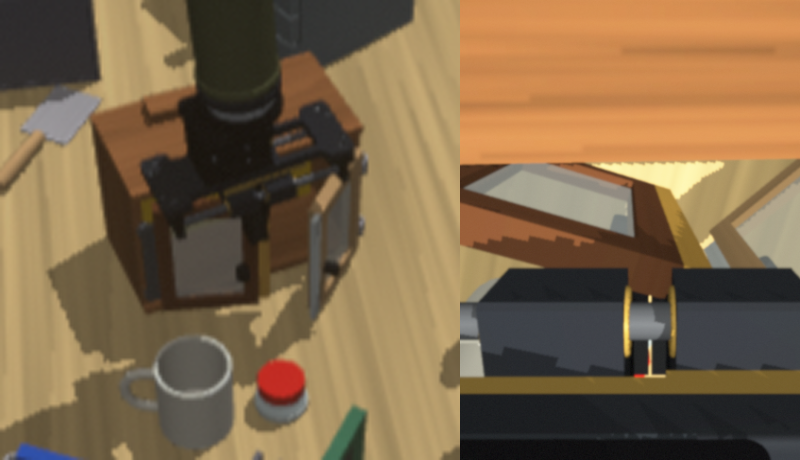

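```bash
python3 - <<'E'
from h import *
a=np.radians(104.9);R=np.array([[np.cos(a),-np.sin(a)],[np.sin(a),np.cos(a)]])
for n in('side6','w6'):
    im,P=cloud(n);H=P*1000;H[...,:2]=(H[...,:2]-[657.9,121.3])@R+[-74,-118]
    dark=im.max(-1)<60
    print(n,'black pts: y-bin: minz, x range of pts z<215')
    for y in range(-100,160,20):
        m=dark&(H[...,1]>y)&(H[...,1]<=y+20)&(H[...,0]>-200)&(H[...,0]<40)&(H[...,2]>100)&(H[...,2]<240)
        if m.sum()>5:
            q=H[m];i=q[:,2]<np.percentile(q[:,2],10)+3;print(y,m.sum(),q[:,2].min().round(),'low x',q[i,0].min().round(),q[i,0].max().round())
im,P=cloud('w6');H=P*1000;H[...,:2]=(H[...,:2]-[657.9,121.3])@R+[-74,-118]
m=(H[...,2]>164)&(H[...,2]<174)&(H[...,0]>-220)&(H[...,0]<-60)
q=H[m];print(len(q));
for y in range(-130,130,10):
    s=q[(q[:,1]>y)&(q[:,1]<=y+10)]
    if len(s):print(y,len(s),s.min(0).round(),s.max(0).round())
E
```

```text
side6 black pts: y-bin: minz, x range of pts z<215
-60 44 177.0 low x -159.0 -19.0
-40 20 220.0 low x -156.0 -94.0
-20 29 213.0 low x -159.0 -155.0
0 128 102.0 low x -137.0 -107.0
20 141 100.0 low x -116.0 -106.0
40 99 149.0 low x -107.0 -97.0
60 46 141.0 low x -96.0 -87.0
80 41 101.0 low x -87.0 -83.0
100 162 101.0 low x -88.0 -72.0
120 165 101.0 low x -76.0 31.0
w6 black pts: y-bin: minz, x range of pts z<215
-60 179 211.0 low x -123.0 -112.0
-20 1522 212.0 low x -86.0 -84.0
0 4507 158.0 low x -132.0 -84.0
20 4249 100.0 low x -132.0 -96.0
40 6497 209.0 low x -85.0 -83.0
60 1715 234.0 low x -97.0 -95.0
100 233 136.0 low x -121.0 -70.0
19571
-90 1253 [-114.  -89.  164.] [-89. -80. 170.]
-80 1640 [-119.  -80.  164.] [-95. -70. 170.]
-70 1025 [-119.  -70.  164.] [-104.  -60.  170.]
-60 449 [-140.  -60.  164.] [-112.  -50.  169.]
-50 355 [-145.  -50.  166.] [-134.  -43.  169.]
-10 1 [-105.   -1.  164.] [-105.   -1.  164.]
0 115 [-105.    0.  164.] [-101.   10.  170.]
10 899 [-114.   10.  164.] [-98.  20. 174.]
20 1544 [-114.   20.  164.] [-94.  30. 174.]
30 923 [-102.   30.  164.] [-91.  40. 171.]
40 1208 [-101.   40.  164.] [-88.  50. 171.]
50 1511 [-101.   50.  164.] [-84.  60. 171.]
60 1638 [-99.  60. 164.] [-81.  70. 171.]
70 1674 [-96.  70. 164.] [-78.  80. 171.]
80 1742 [-93.  80. 164.] [-75.  90. 171.]
90 1799 [-90.  90. 164.] [-71. 100. 172.]
100 1714 [-86. 100. 164.] [-69. 110. 171.]
110 81 [-83. 110. 168.] [-76. 112. 171.]
```

The finger seems to have caught in the rebate step at the dark door's tongue, because that edge pushes it towards -y. I'll back off, move nearer the hinge and push again.

Request:
drive_tool --moves '[[[-5,6,0],[0,0,0],1],[[-5,6,0],[0,0,0],1],[[-10,6,0],[0,0,0],1],[[-10,0,0],[0,0,0],1],[[-15,0,0],[0,0,0],1],[[-15,0,0],[0,0,0],1],[[0,0,0],[0,0,0],1],[[0,0,0],[0,0,0],1]]'

```text
time_s: 15.28
tool_pos: [0.5425, -0.0102, 0.1542]
tool_rot: [-179.9, -0.0, 104.6]
force: [-0.4, 0.3, 0.3]
grip_width: 0.0002
grasp_force: 0.0
```

```bash
python3 hv.py; python3 - <<'E'
from h import *
snap('wrist','w7')
a=np.radians(104.9);R=np.array([[np.cos(a),-np.sin(a)],[np.sin(a),np.cos(a)]])
im,P=cloud('w7');H=P*1000;H[...,:2]=(H[...,:2]-[657.9,121.3])@R+[-74,-118]
m=(H[...,2]>165)&(H[...,2]<174)&(H[...,0]>-220)&(H[...,0]<-60)
q=H[m]
for s in(q[q[:,1]>5],q[q[:,1]<-20]):
    r=cv2.minAreaRect(s[:,:2].astype(np.float32));print(r)
s=q[q[:,1]>5];print(s[s[:,1].argmin()])
E
```

```text
hive xy [-171.4   27.3] z 154.2 [-1.7993e+02 -1.0000e-02  1.0458e+02] F hive [0.37 0.29] 0.27 q [ 41.  14. -48. 104.  11.  67.   4.]
((-116.16270446777344, 65.86062622070312), (114.08509063720703, 58.20901107788086), 68.6549301147461)
((-130.99786376953125, -47.87302780151367), (15.886836051940918, 62.936920166015625), 39.74116134643555)
[-114.4809056     5.00216074  169.52105708]
```

Request:
drive_tool --moves '[[[0,-10,0],[0,0,0],1],[[0,-12,0],[0,0,0],1],[[0,-8,0],[0,0,0],1],[[8,0,0],[0,0,0],1],[[10,0,0],[0,0,0],1],[[10,0,0],[0,0,0],1],[[10,0,0],[0,0,0],1],[[8,0,0],[0,0,0],1],[[6,0,0],[0,0,0],1],[[6,0,0],[0,0,0],1],[[0,0,0],[0,0,0],1],[[0,0,0],[0,0,0],1]]'

```text
time_s: 16.33
tool_pos: [0.4993, 0.0399, 0.1545]
tool_rot: [-180.0, -0.0, 104.8]
force: [-0.3, -1.2, 0.4]
grip_width: 0.0003
grasp_force: 0.0
```

```bash
python3 hv.py
```

```text
hive xy [-111.9   56.2] z 154.5 [-1.7999e+02 -1.0000e-02  1.0476e+02] F hive [-1.13  0.6 ] 0.37 q [ 40.   8. -51. 109.   7.  66.   2.]
```

Light contact now. I'll keep pushing in small steps.

Request:
drive_tool --moves '[[[3,0,0],[0,0,0],1],[[3,0,0],[0,0,0],1],[[3,0,0],[0,0,0],1],[[3,0,0],[0,0,0],1],[[2,0,0],[0,0,0],1],[[2,0,0],[0,0,0],1],[[1,0,0],[0,0,0],1],[[0,0,0],[0,0,0],1],[[0,0,0],[0,0,0],1]]'

```text
time_s: 17.08
tool_pos: [0.4948, 0.0562, 0.1545]
tool_rot: [-180.0, -0.0, 104.7]
force: [0.0, -0.4, 0.6]
grip_width: 0.0006
grasp_force: 0.0
```

```bash
python3 hv.py
```

```text
hive xy [-95.   56.3] z 154.5 [-1.7998e+02 -2.0000e-02  1.0474e+02] F hive [-0.44  0.09] 0.62 q [ 39.   8. -51. 109.   7.  66.  -0.]
```

Request:
drive_tool --moves '[[[1.5,0,0],[0,0,0],1],[[1.5,0,0],[0,0,0],1],[[1,0,0],[0,0,0],1],[[1,0,0],[0,0,0],1],[[0,0,0],[0,0,0],1],[[0,0,0],[0,0,0],1]]'

```text
time_s: 17.58
tool_pos: [0.494, 0.0599, 0.1545]
tool_rot: [180.0, 0.1, 104.7]
force: [1.9, -4.3, -0.7]
grip_width: 0.0007
grasp_force: 1.9
```

```bash
python3 hv.py
```

```text
hive xy [-91.2  56.1] z 154.5 [1.7999e+02 6.0000e-02 1.0469e+02] F hive [-4.7  -0.74] -0.71 q [ 39.   8. -52. 109.   7.  66.  -1.]
```

Request:
drive_tool --moves '[[[0.7,0,0],[0,0,0],1],[[0.7,0,0],[0,0,0],1],[[0,0,0],[0,0,0],1],[[0,0,0],[0,0,0],1],[[0,0,0],[0,0,0],1],[[0,0,0],[0,0,0],1]]'

```text
time_s: 18.08
tool_pos: [0.494, 0.06, 0.1545]
tool_rot: [180.0, 0.2, 104.6]
force: [2.1, -6.5, -0.6]
grip_width: 0.0005
grasp_force: 3.4
```

```bash
python3 hv.py
```

```text
hive xy [-91.1  56.2] z 154.5 [1.7999e+02 1.5000e-01 1.0464e+02] F hive [-6.82 -0.33] -0.64 q [ 39.   8. -52. 109.   7.  66.  -1.]
```

The dark door is against its stop. I'll back off and check.

Request:
drive_tool --moves '[[[-10,0,0],[0,0,0],1],[[-20,0,0],[0,0,0],1],[[-25,0,0],[0,0,0],1],[[-25,0,0],[0,0,0],1],[[-15,0,0],[0,0,0],1],[[0,0,0],[0,0,0],1],[[0,0,0],[0,0,0],1]]'

```text
time_s: 18.67
tool_pos: [0.5174, -0.0295, 0.1543]
tool_rot: [-180.0, -0.1, 104.6]
force: [-0.4, 0.2, -0.1]
grip_width: 0.0006
grasp_force: 0.0
```

```bash
python3 hv.py; cat > doors.py <<'E'
from h import *
import sys
n=sys.argv[1];snap('wrist',n)
a=np.radians(104.9);R=np.array([[np.cos(a),-np.sin(a)],[np.sin(a),np.cos(a)]])
im,P=cloud(n);H=P*1000;H[...,:2]=(H[...,:2]-[657.9,121.3])@R+[-74,-118]
m=(H[...,2]>165)&(H[...,2]<174)&(H[...,0]>-200)&(H[...,0]<-62)
c,l,s,_=cv2.connectedComponentsWithStats(m.astype(np.uint8))
for i in range(1,c):
    if s[i,4]>300:print(np.round(np.hstack([np.array(x).ravel() for x in cv2.minAreaRect(H[l==i][:,:2].astype(np.float32))]),1),H[l==i].min(0).round(1),H[l==i].max(0).round(1))
E
python3 doors.py w8; python3 - <<'E'
from h import *
a=np.radians(104.9);R=np.array([[np.cos(a),-np.sin(a)],[np.sin(a),np.cos(a)]])
im,P=cloud('top0');q=P[128:140,303:312].reshape(-1,3);q=q[q[:,2]>.13];print('flask',(q[:,:2].mean(0)*1000-[657.9,121.3])@R+[-74,-118])
E
```

```text
hive xy [-183.6   56.6] z 154.3 [-1.7998e+02 -1.1000e-01  1.0465e+02] F hive [0.27 0.34] -0.05 q [ 44.  11. -48. 107.   8.  66.   8.]
[-142.5  -34.1   16.3   27.6   39.2] [-156.7  -42.5  165. ] [-128.3  -24.3  169.1]
flask [-248.78976974 -201.14681568]
```

```bash
python3 - <<'E'
from h import *
a=np.radians(104.9);R=np.array([[np.cos(a),-np.sin(a)],[np.sin(a),np.cos(a)]])
snap('side','side8')
for n in('w8','side8'):
    im,P=cloud(n);H=P*1000;H[...,:2]=(H[...,:2]-[657.9,121.3])@R+[-74,-118]
    print(n)
    for y in range(-20,120,15):
        b=(H[...,1]>y)&(H[...,1]<y+5)&(H[...,0]>-200)&(H[...,0]<-55)
        for lo,hi in((164,175),(140,164),(20,130)):
            m=b&(H[...,2]>lo)&(H[...,2]<hi)
            if m.sum():print(y,lo,m.sum(),H[m].min(0).round(0),H[m].max(0).round(0),np.median(H[m],0).round(0))
E
```

```text
w8
10 164 15 [-79.  10. 164.] [-79.  15. 165.] [-79.  12. 164.]
10 140 317 [-79.  10. 140.] [-78.  15. 164.] [-79.  13. 154.]
10 20 348 [-79.  10.  50.] [-79.  15. 130.] [-79.  12. 104.]
25 164 15 [-79.  25. 164.] [-79.  30. 165.] [-79.  28. 164.]
25 140 156 [-79.  25. 153.] [-79.  30. 164.] [-79.  28. 159.]
25 20 962 [-93.  25.  23.] [-74.  30. 129.] [-76.  28.  85.]
40 164 13 [-79.  40. 164.] [-79.  45. 166.] [-79.  43. 165.]
40 140 161 [-79.  40. 153.] [-79.  45. 164.] [-79.  42. 159.]
40 20 573 [-79.  40.  23.] [-74.  45. 130.] [-74.  42.  89.]
55 164 58 [-173.   55.  164.] [-79.  60. 168.] [-173.   58.  166.]
55 140 484 [-177.   55.  140.] [-78.  60. 164.] [-173.   58.  156.]
55 20 574 [-79.  55.  20.] [-74.  60. 130.] [-74.  58.  89.]
70 164 23 [-79.  70. 164.] [-79.  75. 165.] [-79.  72. 164.]
70 140 169 [-80.  70. 153.] [-79.  75. 164.] [-79.  72. 159.]
70 20 577 [-79.  70.  20.] [-74.  75. 130.] [-74.  72.  87.]
85 164 25 [-79.  85. 164.] [-79.  90. 166.] [-79.  88. 165.]
85 140 161 [-79.  85. 152.] [-79.  90. 164.] [-79.  87. 159.]
85 20 639 [-200.   85.   20.] [-74.  90. 1
[... 404 characters left out ...]
35.]
55 164 2 [-190.   56.  165.] [-189.   60.  167.] [-189.   58.  166.]
55 140 9 [-193.   55.  141.] [-187.   58.  162.] [-190.   57.  151.]
55 20 19 [-79.  55.  21.] [-70.  60.  80.] [-77.  58.  42.]
70 20 17 [-80.  70.  22.] [-72.  75.  83.] [-75.  72.  47.]
85 164 10 [-78.  86. 164.] [-62.  90. 172.] [-70.  88. 168.]
85 20 15 [-79.  85.  20.] [-71.  89.  63.] [-75.  87.  35.]
100 164 9 [-82. 100. 165.] [-60. 105. 173.] [-68. 102. 169.]
100 20 39 [-193.  100.   22.] [-75. 105.  88.] [-187.  103.   44.]
115 164 2 [-63. 116. 172.] [-62. 120. 174.] [-63. 118. 173.]
115 140 3 [-57. 118. 154.] [-57. 119. 161.] [-57. 118. 158.]
115 20 47 [-182.  115.   23.] [-73. 120.  99.] [-177.  118.   59.]
```

The dark door's outer face sits flat at x≈-79 from y=10 to 105, so it is shut. The leaf is still open at about 40°. Next is the leaf.

Request:
drive_tool --moves '[[[-5,8,0],[0,0,0],1],[[-3,15,0],[0,0,0],1],[[0,20,0],[0,0,0],1],[[0,20,0],[0,0,0],1],[[0,20,0],[0,0,0],1],[[0,15,0],[0,0,0],1],[[0,10,0],[0,0,0],1],[[0,0,0],[0,0,0],1],[[10,0,0],[0,0,0],1],[[10,0,0],[0,0,0],1],[[10,0,0],[0,0,0],1],[[0,0,0],[0,0,0],1]]'

```text
time_s: 19.77
tool_pos: [0.615, 0.0228, 0.155]
tool_rot: [180.0, -0.0, 105.0]
force: [-0.3, 0.8, 0.3]
grip_width: 0.0002
grasp_force: 0.0
```

```bash
python3 hv.py
```

```text
hive xy [-158.1  -51.2] z 155.0 [ 1.7999e+02 -5.0000e-02  1.0498e+02] F hive [0.84 0.1 ] 0.31 q [ 32.  24. -46.  93.  18.  70.  -3.]
```

Request:
drive_tool --moves '[[[5,0,0],[0,0,0],1],[[5,0,0],[0,0,0],1],[[5,0,0],[0,0,0],1],[[5,0,0],[0,0,0],1],[[5,0,0],[0,0,0],1],[[5,0,0],[0,0,0],1],[[4,0,0],[0,0,0],1],[[0,0,0],[0,0,0],1]]'

```text
time_s: 20.43
tool_pos: [0.6074, 0.0533, 0.1546]
tool_rot: [180.0, -0.0, 104.8]
force: [-0.4, 0.2, -1.1]
grip_width: 0.0005
grasp_force: 0.0
```

```bash
python3 hv.py
```

```text
hive xy [-126.7  -51.7] z 154.6 [ 1.8000e+02 -3.0000e-02  1.0482e+02] F hive [0.3  0.33] -1.11 q [ 30.  23. -47.  94.  18.  70.  -6.]
```

Request:
drive_tool --moves '[[[4,0,0],[0,0,0],1],[[4,0,0],[0,0,0],1],[[4,0,0],[0,0,0],1],[[4,0,0],[0,0,0],1],[[4,0,0],[0,0,0],1],[[4,0,0],[0,0,0],1],[[4,0,0],[0,0,0],1],[[3,0,0],[0,0,0],1],[[0,0,0],[0,0,0],1]]'

```text
time_s: 21.18
tool_pos: [0.5996, 0.083, 0.1546]
tool_rot: [180.0, -0.0, 104.8]
force: [0.5, -0.1, -0.1]
grip_width: 0.0007
grasp_force: 0.0
```

```bash
python3 hv.py
```

```text
hive xy [-96.  -51.8] z 154.6 [ 1.800e+02 -3.000e-02  1.048e+02] F hive [-0.28 -0.49] -0.06 q [ 28.  23. -47.  95.  18.  70.  -9.]
```

Request:
drive_tool --moves '[[[1.5,0,0],[0,0,0],1],[[1.5,0,0],[0,0,0],1],[[1,0,0],[0,0,0],1],[[1,0,0],[0,0,0],1],[[0,0,0],[0,0,0],1],[[0,0,0],[0,0,0],1]]'

```text
time_s: 21.68
tool_pos: [0.5986, 0.0866, 0.1545]
tool_rot: [-180.0, 0.0, 104.7]
force: [0.0, -0.2, -0.2]
grip_width: 0.0006
grasp_force: 0.1
```

```bash
python3 hv.py
```

```text
hive xy [-92.3 -51.8] z 154.5 [-180.      0.    104.73] F hive [-0.18  0.01] -0.21 q [ 27.  23. -47.  95.  18.  70.  -9.]
```

Request:
drive_tool --moves '[[[1,0,0],[0,0,0],1],[[1,0,0],[0,0,0],1],[[1,0,0],[0,0,0],1],[[0,0,0],[0,0,0],1],[[0,0,0],[0,0,0],1],[[0,0,0],[0,0,0],1]]'

```text
time_s: 22.18
tool_pos: [0.598, 0.089, 0.1545]
tool_rot: [-180.0, 0.0, 104.7]
force: [1.0, -2.4, 0.0]
grip_width: 0.0003
grasp_force: 0.9
```

```bash
python3 hv.py
```

```text
hive xy [-89.8 -51.8] z 154.5 [-1.7999e+02  3.0000e-02  1.0470e+02] F hive [-2.59 -0.39] 0.03 q [ 27.  23. -47.  95.  18.  70.  -9.]
```

Request:
drive_tool --moves '[[[1,0,0],[0,0,0],1],[[1,0,0],[0,0,0],1],[[0.5,0,0],[0,0,0],1],[[0,0,0],[0,0,0],1],[[0,0,0],[0,0,0],1],[[0,0,0],[0,0,0],1]]'

```text
time_s: 22.68
tool_pos: [0.5979, 0.0893, 0.1545]
tool_rot: [-180.0, 0.2, 104.6]
force: [0.7, -6.0, 1.3]
grip_width: 0.0005
grasp_force: 3.1
```

```bash
python3 hv.py
```

```text
hive xy [-89.5 -51.8] z 154.5 [-179.99    0.2   104.61] F hive [-5.95  0.9 ] 1.35 q [ 27.  23. -47.  95.  18.  70. -10.]
```

The position has stopped at -89.5 while the force rises, so the door is against its stop. I'll back off and check.

Request:
drive_tool --moves '[[[-5,0,0],[0,0,0],1],[[-15,0,0],[0,0,0],1],[[-25,0,0],[0,0,0],1],[[-25,0,0],[0,0,0],1],[[-20,0,0],[0,0,0],1],[[0,0,-10],[0,0,0],1],[[0,0,-15],[0,0,0],1],[[0,0,-10],[0,0,0],1],[[0,0,0],[0,0,0],1],[[0,0,0],[0,0,0],1],[[0,0,0],[0,0,0],1]]'

```text
time_s: 23.6
tool_pos: [0.6198, 0.0055, 0.1891]
tool_rot: [-180.0, -0.0, 104.8]
force: [0.4, 0.3, -0.3]
grip_width: 0.0001
grasp_force: 0.0
```

```bash
python3 hv.py; python3 - <<'E'
from h import *
a=np.radians(104.9);R=np.array([[np.cos(a),-np.sin(a)],[np.sin(a),np.cos(a)]])
snap('wrist','w9')
im,P=cloud('w9');H=P*1000;H[...,:2]=(H[...,:2]-[657.9,121.3])@R+[-74,-118]
for y in list(range(-130,60,8)):
    m=(H[...,1]>y)&(H[...,1]<y+4)&(H[...,0]>-110)&(H[...,0]<-60)&(H[...,2]>150)&(H[...,2]<176)
    if m.sum():
        q=H[m];f=q[q[:,2]<163];print(y,m.sum(),'minx',q[:,0].min().round(1),'face med x',np.median(f[:,0]).round(1) if len(f) else None,'zmax',q[:,2].max().round(1))
m=(H[...,1]>-128)&(H[...,1]<-108)&(H[...,0]>-90)&(H[...,0]<-60)&(H[...,2]>128)&(H[...,2]<165)
q=H[m];print(q.min(0),q.max(0)); print('knuckle-top z',np.percentile(q[:,2],[50,80,90,95,99]))
E
```

```text
hive xy [-176.1  -51.4] z 189.1 [-1.7997e+02 -1.0000e-02  1.0478e+02] F hive [ 0.23 -0.44] -0.32 q [ 34.  23. -46.  91.  17.  74.  -0.]
-122 35 minx -76.0 face med x -74.2 zmax 157.1
-106 615 minx -79.9 face med x -79.6 zmax 171.1
-98 605 minx -79.7 face med x -79.5 zmax 170.7
-90 585 minx -79.6 face med x -79.3 zmax 171.0
-82 592 minx -79.4 face med x -79.2 zmax 170.1
-74 585 minx -79.3 face med x -79.1 zmax 169.9
-66 574 minx -79.1 face med x -79.0 zmax 170.2
-58 566 minx -79.1 face med x -78.8 zmax 169.8
-50 548 minx -79.0 face med x -78.6 zmax 169.7
-42 568 minx -78.7 face med x -78.5 zmax 169.7
-34 561 minx -78.7 face med x -78.4 zmax 169.0
-26 554 minx -78.5 face med x -78.3 zmax 169.0
-18 557 minx -78.4 face med x -78.1 zmax 168.3
-10 506 minx -78.2 face med x -78.0 zmax 168.2
-2 507 minx -78.0 face med x -77.8 zmax 171.9
6 800 minx -80.5 face med x -79.4 zmax 171.2
14 611 minx -80.5 face med x -80.3 zmax 171.2
22 583 minx -80.5 face med x -80.3 zmax 171.2
30 567 minx -80.4 face med x -80.2 zmax 171.1
38 597 minx -80.5 face med x -80.2 zmax 171.0
46 580 minx -80.5 face med x -80.2 zmax 171.8
54 587 minx -80.4 face med x -80.2 zmax 171.2
[ -81.53690155 -124.80822256  128.62621869] [ -60.01436062 -109.51682171  158.32722141]
knuckle-top z [147.13211159 149.69755755 154.89901995 156.21762448 157.17291162]
```

Both doors are shut: the dark face is flat, the leaf slopes about 0.017 rad, and its top is near 170 mm with the knuckles seated. The gripper is clear, so I'm handing in.

```bash
python3 -c "
from cell import env
print(env.sign_off())"
```

```text
the job is handed in; nothing more can be done
None
```

The pale door hangs on both pins and is pushed shut over the shut dark door, and the job is handed in at about 24 s of the 72 s allowed (no verdict returned). On the first push at the dark door the finger caught in its rebate and the wrist force reached about 96 N (limit 120 N), so I backed off and pushed again nearer the hinge.

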